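# Unlock the cellar's reserve coffer and hold the key turned

### The arm

A 7-joint arm with a two-finger parallel gripper is mounted at the origin on the work surface. World frame = base frame: x ahead of the robot, y to its left, z up, the work surface at z = 0. Lengths are in m, angles in degrees, forces in N, time in s.
With the tool pointing down it reaches from about 0.35 to 0.9 m from the base axis. Payload 8.1 kg.
Tool frame: the origin (TCP) lies at the very end of the fingers, on their centre line; the grasp point (between the pads) lies 19 mm behind it; x points along the fingers, y is the direction in which the jaws open and shut, and the axes are right-handed (so a half turn about x gives the same grasp; the last joint's range is limited). The gripper opens to 92 mm and grips with 3 to 60 N. Pads are 19 mm wide; open, the fingers measure 130 mm over their backs; the gripper's body (75 mm by 190 mm) begins 47 mm behind the grasp point.
Start: joints at [64.595, 24.895, 1.432, 90.138, -0.665, 64.973, -4.303], TCP at [0.209, -0.589, 0.227] pointing down, gripper open.
Joint ranges: [-149.89, 149.89], [-25.12, 119.58], [-72.63, 75.52], [4.76, 147.25], [-75.54, 255.54], [6.69, 114.76], [-157.13, 157.13]. Speed limits (degrees/s): [127.2, 127.2, 172.46, 172.46, 180, 180, 180].

### API

Orientations are given as a 3x3 rotation matrix whose columns are the frame's x, y, z axes.
In Python, from cell import * gives the robot as it stands.
- The arm moves only by the tool carry_out, never from a script. Its argument "series" is a list that holds one entry, the list of rows, each a list of 7 numbers: the closure, from -1 (fully open) to 1 (shut), then the shift along the world's x, y, z in mm, then the turn, a rotation vector about the world's x, y, z in rad. In form: [[[jaw, dx, dy, dz, wx, wy, wz], ...]]. A call has 1 to 8 rows; each row is the pose to reach, as a shift and turn from the pose measured when the call began; what a row does not reach only later rows make up. A row lasts 1/12 s, in which the tool goes at most 41.7 mm and 7.16 degrees, less where a joint would pass 70% of its speed; a pose out of reach is approached as far as the arm can. A call with a gripper value outside its range is refused whole. The fingers move at their own pace and stop on an object; "grip_force" is the grip in N (left out, the last holds). Time passes only in rows, so rows that repeat a pose let the fingers close. It gives the time, the measured TCP pose, the force and the opening at its end, in the units of the state.
- get_state(): the state, without advancing time (a new reading comes with each control period).
- snapshot(name): name is "scene" or "side" or "wrist"; returns a dict with "image" (480x640x3 uint8, blue, green, red), "camera_matrix" (3x3 intrinsics, pixels), "k1" (the pictures are not rectified: a ray, as slopes to the right and down, at radius r is drawn at 1 + k1 r^2 times it, then the intrinsics apply), "camera_from_world" (4x4, takes a point from world to camera coordinates). Camera axes: x right, y up, looking along -z (the intrinsics and any distortion apply to the point x, -y, -z); pixel columns grow to the right and rows downward; lengths in m; the calibration is good to about 2 mm. A picture is of the moment at which its call begins. There is no depth.
- finish_job(): hands the job in, once; it reports no verdict.
Trained networks look in the newest picture that a camera, given by its name, has taken for a name from the list of things; names that differ only in an ending like _2 or _b are one class to them, and where a whole thing is asked for, a point or a joint stands for the part that bears it (a point fixed in the world has none). Each returns a list of dicts, best first, with "p" (0 to 1); they miss things now and then, are a little off and sometimes report something else, mostly with a low value. They report only what shows in the picture. A call takes as long as a camera call. They do not tell look-alikes from the thing itself.
- regions_of(camera, target): "mask" (480x640 bool, what is visible of it) and "position" ([column, row] in pixels, amid what is visible of it).
- pinpoint(camera, target): "position" ([column, row] in pixels: a listed point, or the origin of a listed thing).
The state is a dict: "t": time; "joint_pos": joint angles; "joint_vel": joint speeds; "effort": joint torques, N m; "tool_pos": TCP position; "orientation": TCP orientation; "contact_force": force on the tool from outside, world axes, zero at the start; "wrist_torque": the same for the moment, N m; "finger_gap": finger opening in m.
Only numpy, scipy, OpenCV 4.12 (cv2) and the standard library are available. Lean on these libraries where they do the work, as an engineer would, in place of code of your own. Each camera call takes 0.05 s, during which the arm holds its last target. There are 200 camera calls.

### The job

In the wine cellar, take the flat-bladed key (the one with the rectangular bow, not the round one) out of the wooden key rack and push it into the lock in the lid of the oak bottle coffer, working it past the sticky pins until its shoulder is fully home. Then turn it a quarter turn clockwise, to the stop, and finish while still gripping it there: the lock springs back if let go, so keep the key home and turned to hold the bolt withdrawn. Leave the round-bowed key in the rack and everything else on the table where it is.

Things in the scene. Friction and masses are not known exactly. Their poses are not given: they have to be found in the camera images.
- key: the key to use: steel, upright in one of the rack's slots, bow up, shoulder resting on the rack's top. Shoulder flange 30 (own y) x 12 (x) x 4 mm under the bow. Origin: centre of the shoulder's underside; own z up along the bow. Symmetrical: it fits either way round. 40 to 85 g. Raise it 40 mm or more to lift it clear
- key_bow (a point): point on the key to grip, 25 mm above its origin, axes as the key's: the middle of its flat rectangular bow, 32 mm wide (y), 9 mm thick (x), reaching from 4 to 40 mm above the key's origin. Grip it across the thickness; gripped 23 to 28 mm above the origin the fingertips clear the surface below
- key_tip (a point): end of the key's blade, 33 mm below its origin, axes as the key's. The blade is flat and straight, 16 mm wide (y), 5 mm thick (x) down to 27 mm below the origin, then stepped down to 14.2 x 4.2 mm and, over the last 3 mm, 12.4 x 3.4 mm
- barrel_key: the wrong key, left in the rack: steel, same shoulder and height, but a round disc bow 38 mm across, 9 mm thick, and a round barrel 9 mm in diameter. Origin: centre of the shoulder's underside
- rack: fixed light-wood key block 52 (x) x 170 (y) x 44 mm high, with three slots 54 mm apart along its y, each 11 (x) x 19 (y) mm and 40 mm deep; the keys are shuffled over the two outer ones and stand with their y along the rack's y. Origin: centre of its underside
- coffer: fixed oak coffer with steel straps, 366 (x) x 146 (y) x 120 mm high, standing on the table; brass lock in the middle of its lid. Two low steel guides on the lid (top 134 mm above the table) carry the bolt; they lie 62 and 100 mm from the lock towards -x of the coffer. Origin: centre of its underside
- lock_face (a point): the lock's mouth: centre of the top face of the brass rosette (52 mm across, 3 mm high, round opening 23 mm), 123 mm above the table. Fixed to the coffer, axes as the coffer's, z up. With the key fully home the key's origin is at this point (shoulder resting on the rosette)
- keyway (a point): same point, but turning with the lock's plug. The keyway, in the plug 3.5 mm below this point, is 17.7 mm long along this x and 6.2 mm wide along this y, its mouth bevelled by 3 mm, 38 mm deep; at rest it lies along the coffer's length. To enter, the key's y axis must lie along this x axis (either way round)
- pins (a point): inside the keyway, 16.5 mm below the lock's face, axes as keyway: halfway between two sticky spring pins that stand 2 to 3 mm into the keyway from its two narrow ends, 12 and 21 mm below the lock's face. The blade pushes each aside with about 4 to 10 N downward, less if rocked a little
- plug (a joint): turn of the lock's plug, rad: 0 at rest (where it starts), growing clockwise seen from above to a hard stop at 1.57. A spring turns it back (about 0.1 N m at the stop). The blade has up to about 0.1 rad of play in the keyway
- tin_cup: bystander: small aluminium tasting cup, 68 mm across, 70 mm tall; origin at the centre of its underside
- cork: bystander: tapered cork standing upright, 24 mm across, 45 mm tall; origin at the centre of its underside
- mallet: bystander: hammer 240 mm long lying flat; origin under its middle
- wine_bottle: bystander: green wine bottle standing, 74 mm across, 290 mm tall; origin at the centre of its underside
- jar: bystander: closed glass jar, 70 mm across, 90 mm tall; origin at the centre of its underside
- collar: bystander: flat terracotta bottle collar (ring), 90 mm across, 18 mm high; origin at the centre of its underside
- tasting_bowl: bystander: small white bowl, 110 mm across, 45 mm tall; origin at the centre of its underside
Not all that is in view belongs to the job. Leave any orange look-alike of the key alone.

How it is judged:
By the outcome, as a careful person would: the job done as asked, in the order asked, and still so for the second after the job is handed in, while the arm keeps its last pose, push and grip.
It also fails if it takes over 64 s, if anything falls off the work surface, if the arm or the gripper's body presses on something with over 40 N, if the wrist force passes 120 N, or if a joint passes its speed limit or range.

## Working session

There is one attempt and no reset: what is moved stays moved. The work goes in short steps, Python scripts to look and compute and a tool call to move; the robot and the scene stay as the last step left them, time stands still between calls to the robot, and variables do not carry over. Pictures are saved under pics/ and viewed, about 8 in all and at most 12, crops included, and the job is handed in when it is done.

Besides the shell and the picture viewer there is one more tool, called after "Call:" by a JSON object that holds its "fn" and its "kwargs". carry_out: Moves the arm, as the interface text tells. Its arguments: {"type":"object","properties":{"series":{"type":"array"},"grip_force":{"type":"number"}},"required":["series"]}

```bash
mkdir -p pics
cat > h.py <<'E'
from cell import *
import numpy as np, cv2
def snap(n,save=None):
    s=snapshot(n)
    if save: cv2.imwrite('pics/'+save,s['image'])
    return s
def ray(s,px):
    K=np.array(s['camera_matrix']);k=s['k1'];T=np.array(s['camera_from_world'])
    d=np.array([(px[0]-K[0,2])/K[0,0],(px[1]-K[1,2])/K[1,1]]);u=d.copy()
    for _ in range(30): u=d/(1+k*(u@u))
    R=T[:3,:3];o=-R.T@T[:3,3];v=R.T@np.array([u[0],-u[1],-1.]);return o,v/np.linalg.norm(v)
def atz(s,px,z):
    o,v=ray(s,px);return o+v*(z-o[2])/v[2]
def proj(s,P):
    K=np.array(s['camera_matrix']);T=np.array(s['camera_from_world'])
    c=T[:3,:3]@np.array(P)+T[:3,3];u=np.array([c[0],-c[1]])/-c[2];u=u*(1+s['k1']*(u@u))
    return K[:2,:2]@u+K[:2,2]
def tri(obs):
    A=np.zeros((3,3));b=np.zeros(3)
    for s,p in obs:
        o,v=ray(s,p);M=np.eye(3)-np.outer(v,v);A+=M;b+=M@o
    P=np.linalg.solve(A,b);return P,[np.linalg.norm(np.cross(P-ray(s,p)[0],ray(s,p)[1])) for s,p in obs]
E
python3 - <<'E'
from h import *
np.set_printoptions(precision=4,suppress=True)
st=get_state();print(st)
a={}
for c in ['scene','side','wrist']:
    s=snap(c,c+'0.png');a[c]=s
    T=np.array(s['camera_from_world']);print(c,-T[:3,:3].T@T[:3,3],-T[2,:3])
    for t in ['key','key_bow','barrel_key','rack','lock_face','coffer']:
        print(c,t,[(np.round(r['position'],1),round(r['p'],2)) for r in pinpoint(c,t)][:3])
E
```

```text
{'t': 0.0, 'joint_pos': array([64.5954, 24.9377,  1.431 , 90.1896, -0.6641, 64.972 , -4.3022]), 'joint_vel': array([ 0.0117, -0.0493, -0.0764,  0.0798, -0.0603,  0.0364,  0.0588]), 'effort': array([ -0.0006, -66.7855,   0.985 , -31.4472,  -0.0603,   0.043 ,
         0.0001]), 'tool_pos': array([ 0.2087, -0.5886,  0.2259]), 'orientation': array([[-0.0007,  0.3342, -0.9425],
       [ 0.0014, -0.9425, -0.3342],
       [-1.    , -0.0016,  0.0002]]), 'contact_force': array([1.1493, 0.5372, 0.0746]), 'wrist_torque': array([ 0.0224,  0.0137, -0.0131]), 'finger_gap': 0.09181616762088485}
scene [ 1.5374 -0.2038  0.8371] [-0.785   0.1867 -0.5907]
scene key [(array([283.3, 255.7]), 0.69), (array([289.5, 273.9]), 0.65), (array([252.8, 282.4]), 0.44)]
scene key_bow [(array([280.4, 253.3]), 0.71), (array([145.3, 313.5]), 0.63), (array([290.2, 268.7]), 0.61)]
scene barrel_key [(array([214.6, 275.1]), 0.72), (array([374. , 233.9]), 0.5), (array([371.3, 222.7]), 0.49)]
scene rack [(array([235. , 290.9]), 0.8)]
scene lock_face [(array([368. , 222.7]), 0.57)]
scene coffer [(array([369.5, 259.7]), 0.82), (array([151.3, 267.9]), 0.61)]
side [ 0.2297 -1.0602  0.7502] [ 0.2465  0.8285 -0.5028]
side key [(array([353.9, 283.6]), 0.75), (array([326.7, 295.4]), 0.51), (array([379.1, 310.2]), 0.41)]
side key_bow [(array([327.6, 284.3]), 0.81), (array([381.4, 294.9]), 0.62)]
side barrel_key [(array([384.8, 340.1]), 0.61)]
side rack [(array([380.8, 335.3]), 0.65)]
side lock_face [(array([303.5, 205.8]), 0.93)]
side coffer [(array([308.1, 245.8]), 0.58), (array([398.4, 278. ]), 0.56)]
wrist [ 0.2849 -0.5618  0.3854] [-0.2811 -0.0984 -0.9546]
wrist key []
wrist key_bow []
wrist barrel_key []
wrist rack []
wrist lock_face []
wrist coffer []
```

Run:
```python
from h import *
a=cv2.imread('pics/scene0.png');b=cv2.imread('pics/side0.png')
m=np.vstack([a[170:370,100:500],b[170:370,200:600]])
cv2.imwrite('pics/m1.png',cv2.resize(m,(600,600),interpolation=cv2.INTER_CUBIC))
```

```text
(no output)
```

View pics/scene0.png

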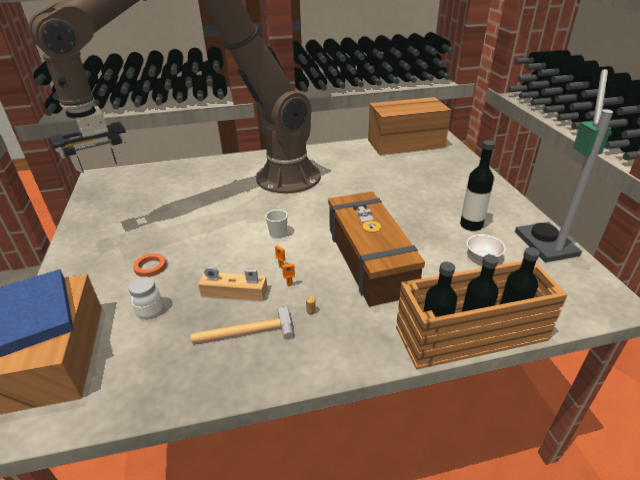

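View pics/side0.png

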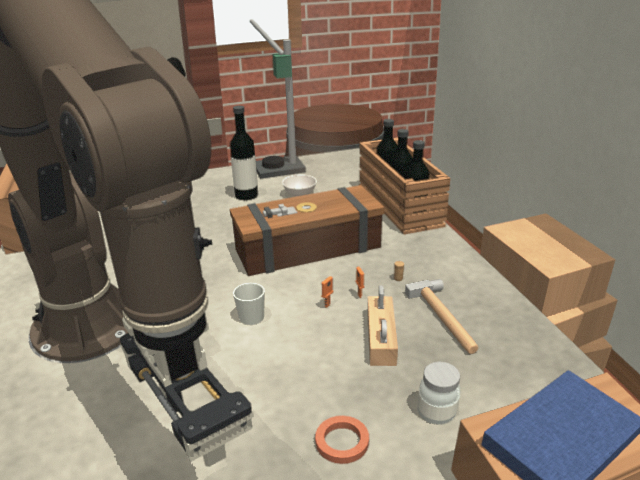

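The scene view shows the rack at (235,288) with two steel keys, at (211,274) and (251,276). Two orange look-alikes stand at (280,256) and (289,272), and the coffer lock is at (372,227). The side view shows the same keys at about (384,328) and (381,295), with the lock at (306,207). I'll enlarge this area to see which key has the rectangular bow.

Run:
```python
from h import *
a=cv2.imread('pics/scene0.png');b=cv2.imread('pics/side0.png')
r=lambda x:cv2.resize(x,(400,400),interpolation=cv2.INTER_CUBIC)
m=np.vstack([np.hstack([r(a[245:305,190:250+20-20]),r(b[280:360,345:425])])])
cv2.imwrite('pics/m1.png',m)
sc=snapshot('scene');si=snapshot('side')
np.set_printoptions(precision=4,suppress=True)
print('A bow(right/far)',tri([(sc,(251,274)),(si,(381,294))]))
print('B bow',tri([(sc,(211,273)),(si,(384,327))]))
print('lock',tri([(sc,(372,227)),(si,(306,207.5))]),atz(sc,(372,227),.123),atz(si,(306,207.5),.123))
for t in ['lock_face','coffer','rack']:
    print(t,tri([(sc,pinpoint('scene',t)[0]['position']),(si,pinpoint('side',t)[0]['position'])]))
```

```text
A bow(right/far) (array([ 0.6225, -0.1971,  0.071 ]), [np.float64(0.0001433191267917124), np.float64(0.00014331912679163507)])
B bow (array([ 0.5873, -0.2978,  0.068 ]), [np.float64(0.0012603885565843527), np.float64(0.0012603885565843891)])
lock (array([0.5625, 0.1498, 0.1191]), [np.float64(0.00022763331912318855), np.float64(0.00022763331912322603)]) [0.5674 0.1481 0.123 ] [0.5605 0.1419 0.123 ]
lock_face (array([ 0.6605, -0.1105,  0.0018]), [np.float64(0.28921236649835264), np.float64(0.28921236649835264)])
coffer (array([ 0.6383,  0.0258, -0.0714]), [np.float64(0.1532889588594164), np.float64(0.15328895885941657)])
rack (array([ 0.5967, -0.2451,  0.0019]), [np.float64(0.003942894615750778), np.float64(0.003942894615750696)])
```

View pics/m1.png

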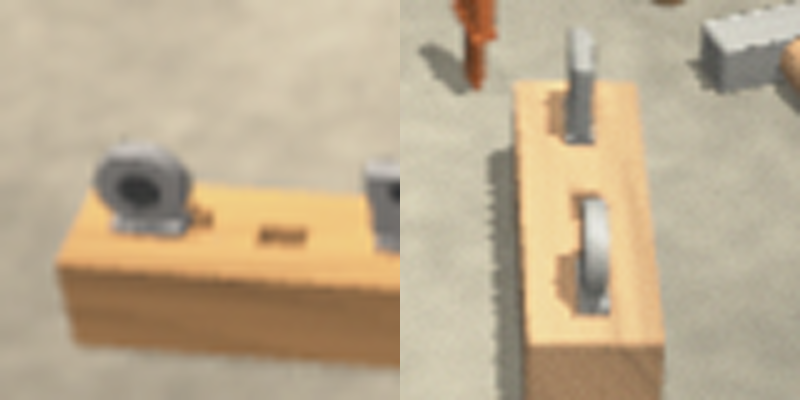

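Named candidates: steel at scene (211,273) has a round disc bow, so it is the wrong key. Steel at (251,275) has a rectangular bow and is the one to take. The orange ones at (280,256) and (289,272) are look-alikes and stay put. Next I'll move above the rectangular key at about (0.622,-0.197).

Call:
{"fn": "carry_out", "kwargs": {"series": [[[-1, 200, 195, 20, 0, 0, 0.45], [-1, 200, 195, 20, 0, 0, 0.45], [-1, 200, 195, 20, 0, 0, 0.45], [-1, 200, 195, 20, 0, 0, 0.45], [-1, 200, 195, 20, 0, 0, 0.45], [-1, 200, 195, 20, 0, 0, 0.45], [-1, 200, 195, 20, 0, 0, 0.45], [-1, 200, 195, 20, 0, 0, 0.45]]]}}

```text
t: 2.12
tool_pos: [0.4151, -0.3877, 0.2476]
orientation: [[0.004, 0.718, -0.696], [0.002, -0.696, -0.718], [-1.0, 0.001, -0.004]]
contact_force: [-0.1, -0.1, -0.0]
finger_gap: 0.0918
```

Call:
{"fn": "carry_out", "kwargs": {"series": [[[-1, 200, 195, -20, 0, 0, 0.45], [-1, 200, 195, -20, 0, 0, 0.45], [-1, 200, 195, -20, 0, 0, 0.45], [-1, 200, 195, -20, 0, 0, 0.45], [-1, 200, 195, -20, 0, 0, 0.45], [-1, 200, 195, -20, 0, 0, 0.45], [-1, 200, 195, -20, 0, 0, 0.45], [-1, 200, 195, -20, 0, 0, 0.45]]]}}

```text
t: 2.78
tool_pos: [0.6198, -0.1836, 0.2267]
orientation: [[0.005, 0.952, -0.305], [0.009, -0.305, -0.952], [-1.0, 0.002, -0.01]]
contact_force: [-1.0, 2.0, -0.2]
finger_gap: 0.0918
```

Run:
```python
from h import *
np.set_printoptions(precision=4,suppress=True)
st=get_state();print(st['tool_pos'],st['orientation'],st['joint_pos'])
s=snap('wrist','w1.png')
for t,z in [('key',.044),('key_bow',.069),('barrel_key',.044),('rack',0)]:
    for r in pinpoint('wrist',t)[:3]: print(t,r['position'],round(r['p'],2),atz(s,r['position'],z))
```

```text
[ 0.6198 -0.1836  0.2267] [[ 0.0047  0.9523 -0.305 ]
 [ 0.0093 -0.3051 -0.9523]
 [-0.9999  0.0016 -0.0103]] [ 24.3356  28.324  -18.706   85.6784   8.8799  67.3262 -13.4417]
key [280.0, 113.2] 0.89 [ 0.6128 -0.0981  0.044 ]
key [325.8, 228.8] 0.81 [ 0.6186 -0.2004  0.044 ]
key [192.2, 155.9] 0.79 [ 0.5328 -0.1074  0.044 ]
key_bow [188.9, 161.0] 0.75 [ 0.537  -0.1102  0.069 ]
key_bow [274.4, 110.0] 0.67 [ 0.6119 -0.0953  0.069 ]
key_bow [327.3, 230.5] 0.63 [ 0.6212 -0.1954  0.069 ]
barrel_key [322.3, 335.4] 0.83 [ 0.5844 -0.2977  0.044 ]
```

View pics/w1.png

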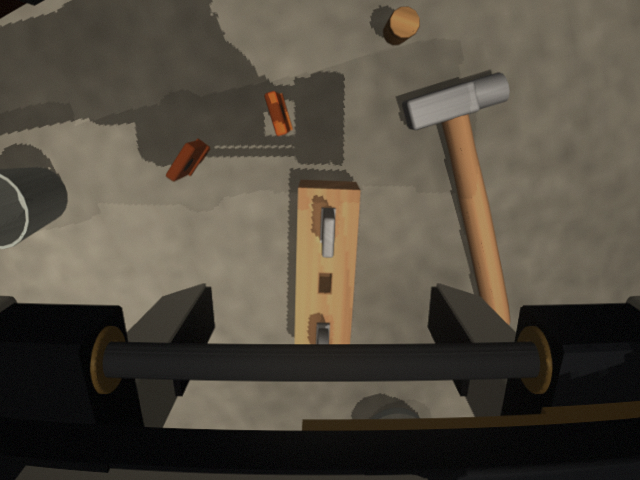

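The wrist view shows the rectangular bow at (329,231), the round one at (323,335) partly hidden, the orange look-alikes at (278,113) and (188,160), and the mallet handle near (480,210). Next I'll get the rack angle, check clearance to the mallet, and find the coffer's axes.

Run:
```python
from h import *
np.set_printoptions(precision=4,suppress=True)
s=snapshot('wrist')
for a,b in [((299,188),(296,340)),((359,188),(352,340))]:
    p,q=atz(s,a,.044),atz(s,b,.044);d=p-q;print('edge',p,q,np.degrees(np.arctan2(d[0],d[1])))
for px in [(462,150),(480,210),(470,210)]: print('mallet',atz(s,px,.02))
r=[m for m in regions_of('wrist','key') if abs(m['position'][0]-328)<20 and abs(m['position'][1]-231)<25]
for m in r:
    ys,xs=np.nonzero(m['mask']);print(m['position'],m['p'],cv2.minAreaRect(np.c_[xs,ys].astype(np.float32)))
b=cv2.imread('pics/scene0.png');sd=cv2.imread('pics/side0.png')
r=lambda x:cv2.resize(x,(400,480),interpolation=cv2.INTER_CUBIC)
cv2.imwrite('pics/m2.png',np.hstack([r(b[185:305,325:425]),r(cv2.resize(sd[180:275,225:390],(400,480)))]))
```

```text
edge [ 0.6021 -0.1721  0.044 ] [ 0.5516 -0.3073  0.044 ] 20.522628279000436
edge [ 0.6496 -0.188   0.044 ] [ 0.6015 -0.324   0.044 ] 19.482774742547598
mallet [ 0.7468 -0.1889  0.02  ]
mallet [ 0.7504 -0.2472  0.02  ]
mallet [ 0.7414 -0.2443  0.02  ]
[329.3, 215.6] 0.58 ((330.0, 215.5), (49.0, 14.0), 90.0)
```

View pics/m2.png

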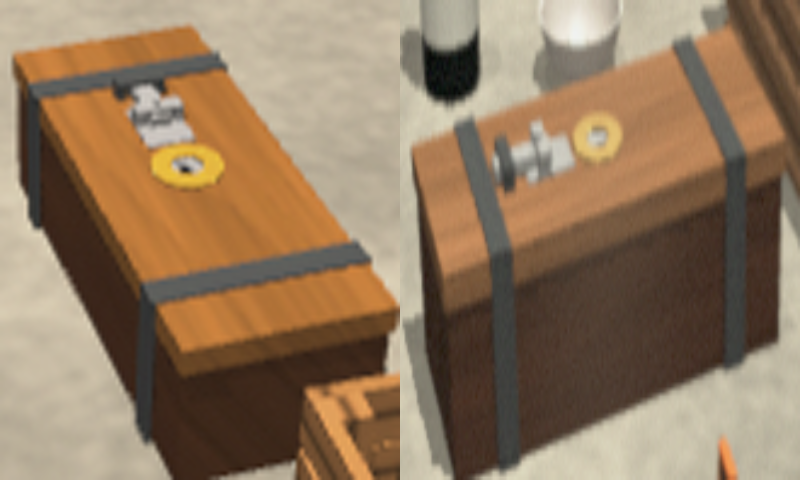

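The crops show the brass rosette with its keyway on the lid, the bolt on its -x side (towards the base), and all four lid corners in both views. I'll take the coffer pose from those.

Run:
```python
from h import *
np.set_printoptions(precision=4,suppress=True)
sc=snapshot('scene');si=snapshot('side')
C=dict(fl=((328.5,198),(230,209.3)),fr=((373,191.7),(361.1-361.1,0)),)
S={'nearL':(328.5,198),'nearR':(373.2,191.7),'farR':(424,262.5),'farL':(369.5,273)}
D={'nearR':(230,209.3),'nearL':(242.7,234.5),'farL':(383,207.3),'farR':(361,185.5)}
for k in S: print(k,atz(sc,S[k],.12),atz(si,D[k],.12))
print('lock',atz(sc,(371.8,226.5),.123),atz(si,(306.2,207.5),.123))
```

```text
nearL [0.3821 0.0691 0.12  ] [0.3837 0.0647 0.12  ]
nearR [0.3802 0.2133 0.12  ] [0.3772 0.2051 0.12  ]
farR [0.7437 0.2271 0.12  ] [0.7411 0.2243 0.12  ]
farL [0.7483 0.0828 0.12  ] [0.7451 0.0824 0.12  ]
lock [0.5649 0.1483 0.123 ] [0.5609 0.1417 0.123 ]
```

Call:
{"fn": "carry_out", "kwargs": {"series": [[[-0.4, 0, -16, -100, 0, 0, -0.04], [-0.4, 0, -16, -100, 0, 0, -0.04], [-0.4, 0, -16, -100, 0, 0, -0.04], [-0.4, 0, -16, -100, 0, 0, -0.04], [-0.4, 0, -16, -100, 0, 0, -0.04], [-0.4, 0, -16, -100, 0, 0, -0.04]]]}}

```text
t: 3.73
tool_pos: [0.6157, -0.2099, 0.1298]
orientation: [[0.006, 0.935, -0.354], [0.003, -0.354, -0.935], [-1.0, 0.004, -0.005]]
contact_force: [0.1, 0.3, -0.5]
finger_gap: 0.0646
```

Run:
```python
from h import *
np.set_printoptions(precision=4,suppress=True)
st=get_state();print(st['tool_pos'],st['orientation'],st['finger_gap'],st['contact_force'])
s=snap('wrist','w2.png');p=st['tool_pos']
print(proj(s,p),[r['position'] for r in pinpoint('wrist','key_bow')],proj(s,[.6205,-.199,.069]))
```

```text
[ 0.6157 -0.2099  0.1298] [[ 0.0056  0.9352 -0.3541]
 [ 0.0028 -0.3541 -0.9352]
 [-1.      0.0042 -0.0046]] 0.06463677113745359 [ 0.1277  0.2742 -0.5153]
[321.4476 307.5751] [[321.5, 233.1], [116.6, 142.0], [235.9, 64.2]] [322.1353 238.1449]
```

View pics/w2.png

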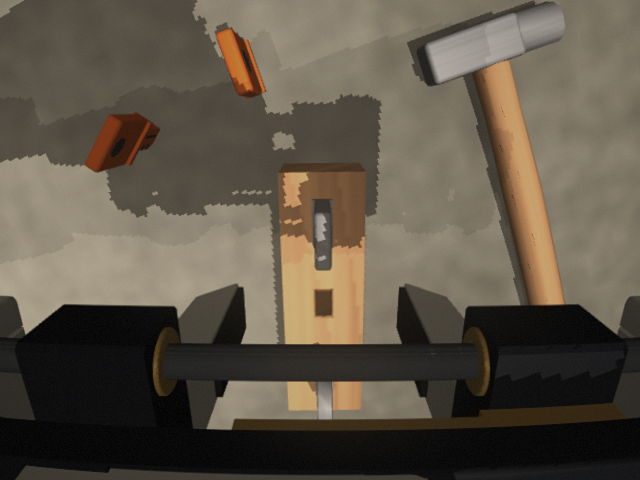

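The wrist view shows the bow at (322,240), centred laterally between the fingers, with the rack edges vertical in the picture, so the yaw is right. I'll step about 11 mm along the rack, go down and grip.

Call:
{"fn": "carry_out", "kwargs": {"series": [[[-0.4, 4, 11, 0, 0, 0, 0], [-0.4, 4, 11, 0, 0, 0, 0], [-0.4, 4, 11, -40, 0, 0, 0], [-0.4, 4, 11, -60, 0, 0, 0], [-0.4, 4, 11, -80, 0, 0, 0], [-0.4, 4, 11, -80, 0, 0, 0], [-0.4, 4, 11, -80, 0, 0, 0], [-0.4, 4, 11, -80, 0, 0, 0]]], "grip_force": 30}}

```text
t: 4.5
tool_pos: [0.6212, -0.1985, 0.0518]
orientation: [[0.009, 0.935, -0.353], [0.002, -0.353, -0.936], [-1.0, 0.007, -0.005]]
contact_force: [0.2, 0.1, -0.1]
finger_gap: 0.0643
```

Run:
```python
from h import *
np.set_printoptions(precision=4,suppress=True)
st=get_state();print(st['tool_pos'],st['orientation'],st['finger_gap'],st['contact_force'])
```

```text
[ 0.6212 -0.1985  0.0518] [[ 0.0086  0.9355 -0.3533]
 [ 0.0022 -0.3533 -0.9355]
 [-1.      0.0073 -0.0051]] 0.06427842054812265 [ 0.1667  0.1171 -0.0769]
```

Call:
{"fn": "carry_out", "kwargs": {"series": [[[-0.4, 0, 0, -2, -0.002, 0.008, 0], [-0.4, 0, 0, -2, -0.002, 0.008, 0], [1, 0, 0, -2, -0.002, 0.008, 0], [1, 0, 0, -2, -0.002, 0.008, 0], [1, 0, 0, -2, -0.002, 0.008, 0], [1, 0, 0, -2, -0.002, 0.008, 0], [1, 0, 0, -2, -0.002, 0.008, 0], [1, 0, 0, -2, -0.002, 0.008, 0]]], "grip_force": 40}}

```text
t: 5.17
tool_pos: [0.6211, -0.1985, 0.0498]
orientation: [[0.001, 0.936, -0.353], [0.0, -0.353, -0.936], [-1.0, 0.0, -0.0]]
contact_force: [-0.2, -0.4, -0.3]
finger_gap: 0.0289
```

Call:
{"fn": "carry_out", "kwargs": {"series": [[[1, 0, 0, 0, 0, 0, 0], [1, 0, 0, 0, 0, 0, 0], [1, 0, 0, 0, 0, 0, 0], [1, 0, 0, 0, 0, 0, 0]]]}}

```text
t: 5.5
tool_pos: [0.6211, -0.1986, 0.0498]
orientation: [[0.0, 0.935, -0.353], [0.0, -0.353, -0.935], [-1.0, 0.0, -0.0]]
contact_force: [-0.2, -0.1, -0.6]
finger_gap: 0.009
```

Call:
{"fn": "carry_out", "kwargs": {"series": [[[1, 0, 0, 20, 0, 0, 0], [1, 0, 0, 50, 0, 0, 0], [1, 0, 0, 90, 0, 0, 0], [1, 0, 0, 130, 0, 0, 0], [1, 0, 0, 170, 0, 0, 0], [1, 0, 0, 170, 0, 0, 0], [1, 0, 0, 170, 0, 0, 0]]]}}

```text
t: 6.08
tool_pos: [0.6226, -0.1987, 0.2227]
orientation: [[0.006, 0.935, -0.353], [-0.001, -0.353, -0.935], [-1.0, 0.006, -0.001]]
contact_force: [-0.3, 0.4, -1.6]
finger_gap: 0.0089
```

Call:
{"fn": "carry_out", "kwargs": {"series": [[[1, -20, 130, 0, 0, 0, 0.95], [1, -20, 130, 0, 0, 0, 0.95], [1, -20, 130, 0, 0, 0, 0.95], [1, -20, 130, 0, 0, 0, 0.95], [1, -20, 130, 0, 0, 0, 0.95], [1, -20, 130, 0, 0, 0, 0.95], [1, -20, 130, 0, 0, 0, 0.95], [1, -20, 130, 0, 0, 0, 0.95]]]}}

```text
t: 6.75
tool_pos: [0.6016, -0.0688, 0.2208]
orientation: [[0.001, 0.828, 0.561], [0.004, 0.561, -0.828], [-1.0, 0.004, -0.003]]
contact_force: [0.2, -0.8, -0.7]
finger_gap: 0.0087
```

Run:
```python
from h import *
np.set_printoptions(precision=4,suppress=True)
st=get_state();R=st['orientation'];print(st['tool_pos'],R,st['finger_gap'],st['contact_force'],st['joint_pos'],np.degrees(np.arctan2(R[1,1],R[0,1])))
```

```text
[ 0.6016 -0.0688  0.2208] [[ 0.0013  0.8275  0.5614]
 [ 0.0043  0.5614 -0.8275]
 [-1.      0.0035 -0.0028]] 0.008679198141366517 [ 0.1839 -0.7977 -0.7229] [ 23.5816  26.9608 -32.0308  91.4455  15.0164  65.8753  22.3585] 34.154026080494205
```

Call:
{"fn": "carry_out", "kwargs": {"series": [[[1, 0, 215, 0, 0, 0, 1.018], [1, 0, 215, 0, 0, 0, 1.018], [1, 0, 215, 0, 0, 0, 1.018], [1, 0, 215, 0, 0, 0, 1.018], [1, 0, 215, 0, 0, 0, 1.018], [1, 0, 215, 0, 0, 0, 1.018], [1, 0, 215, 0, 0, 0, 1.018], [1, 0, 215, 0, 0, 0, 1.018]]]}}

```text
t: 7.42
tool_pos: [0.6003, 0.1477, 0.2188]
orientation: [[-0.006, -0.027, 1.0], [0.003, 1.0, 0.027], [-1.0, 0.003, -0.006]]
contact_force: [0.0, -0.8, -1.1]
finger_gap: 0.0087
```

Call:
{"fn": "carry_out", "kwargs": {"series": [[[1, 1, 0, -10, 0, 0, 0.02], [1, 1, 0, -10, 0, 0, 0.02], [1, 1, 0, -10, 0, 0, 0.02], [1, 1, 0, -10, 0, 0, 0.02]]]}}

```text
t: 7.75
tool_pos: [0.6009, 0.1473, 0.208]
orientation: [[-0.007, -0.044, 0.999], [0.003, 0.999, 0.044], [-1.0, 0.003, -0.007]]
contact_force: [-0.1, -0.1, -1.2]
finger_gap: 0.0088
```

Run:
```python
from h import *
np.set_printoptions(precision=4,suppress=True)
st=get_state();R=st['orientation'];print(st['tool_pos'],R,st['finger_gap'],st['contact_force'],st['joint_pos'],np.degrees(np.arctan2(R[1,1],R[0,1])))
s=snap('wrist','w3.png')
for t,z in [('lock_face',.123),('keyway',.123),('pins',.1065)]:
    for r in pinpoint('wrist',t)[:2]: print(t,r['position'],round(r['p'],2),atz(s,r['position'],z))
for t in ['key','key_tip']:
    for c in ['wrist']:
        for r in pinpoint(c,t)[:2]: print(c,t,r['position'],round(r['p'],2),proj(s,st['tool_pos']+st['orientation']@[ {'key':.006,'key_tip':.039}[t],0,0]))
for c in ['scene','side']:
    q=snap(c,c+'3.png')
    for t in ['lock_face','key','key_tip']:
      print(c,t,[(np.round(r['position'],1),round(r['p'],2)) for r in pinpoint(c,t)[:4]], proj(q,st['tool_pos']+st['orientation']@[ {'key':.006,'key_tip':.039}.get(t,0),0,0]))
```

```text
[0.6009 0.1473 0.208 ] [[-0.0071 -0.0441  0.999 ]
 [ 0.0028  0.999   0.0441]
 [-1.      0.0031 -0.0069]] 0.008792156157126937 [-0.0899 -0.1203 -1.2435] [ 11.4045  32.9003 -46.5989  89.3189  24.6496  68.9095  52.843 ] 92.52809065331157
lock_face [328.5, 186.1] 0.89 [0.564 0.151 0.123]
keyway [324.3, 182.0] 0.69 [0.5617 0.1484 0.123 ]
wrist key [34.6, 215.7] 0.98 [319.7719 300.7014]
wrist key [12.2, 119.2] 0.69 [319.7719 300.7014]
wrist key_tip [37.5, 116.4] 0.96 [319.8782 272.2026]
wrist key_tip [317.1, 273.3] 0.87 [319.8782 272.2026]
scene lock_face [(array([370.3, 225.6]), 0.8)] [377.268  207.3234]
scene key [(array([290.4, 272.5]), 0.62), (array([282.9, 253.3]), 0.5), (array([377.1, 208.8]), 0.44)] [377.1453 209.2636]
scene key_tip [(array([289.1, 285.9]), 0.78), (array([283.3, 265.5]), 0.65), (array([372.8, 220.6]), 0.42)] [376.4825 219.7281]
side lock_face [(array([305.3, 208.5]), 0.73), (array([318.5, 169. ]), 0.67), (array([320.6, 177.8]), 0.49)] [319.9536 173.3456]
side key [(array([359.3, 285.5]), 0.71), (array([326.7, 292.9]), 0.62), (array([319.5, 178.1]), 0.46), (array([318.9, 186.9]), 0.44)] [319.9872 175.5776]
side key_tip [(array([324.2, 304.3]), 0.77), (array([305.5, 208.6]), 0.3)] [320.1691 187.6956]
```

View pics/w3.png

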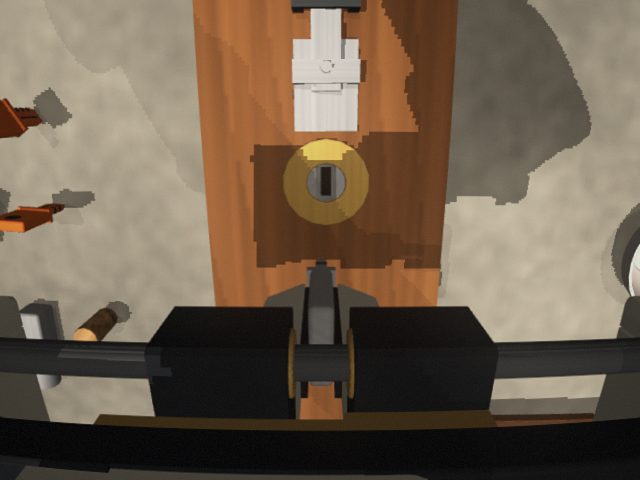

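The wrist view shows the rosette centred at (326,181.5) with the keyway along the picture's vertical, and the blade hanging at about (321,265). I'll enlarge that area to measure the blade tip and the keyway angle.

Run:
```python
from h import *
np.set_printoptions(precision=4,suppress=True)
s=snapshot('wrist');im=s['image']
c=im[130:330,270:380];c=cv2.convertScaleAbs(c,alpha=1.6,beta=30)
cv2.imwrite('pics/m3.png',cv2.resize(c,(330,600),interpolation=cv2.INTER_CUBIC))
print(atz(s,(326,181.5),.123))
hsv=cv2.cvtColor(im,cv2.COLOR_BGR2HSV)
m=cv2.inRange(hsv,(18,120,40),(35,255,255));m[:120]=0;m[250:]=0;m[:,:260]=0;m[:,390:]=0
n=cv2.findContours(m,cv2.RETR_EXTERNAL,cv2.CHAIN_APPROX_NONE)[0];n=max(n,key=cv2.contourArea);e=cv2.fitEllipse(cv2.convexHull(n));print(e,atz(s,e[0],.123))
R=get_state()['orientation'];p=get_state()['tool_pos']
for y in(-8,0,8):print(y,proj(s,p+R@[.033,0,y*1e-3]),proj(s,p+R@[.039,0,y*.775e-3]))
```

```text
[0.562  0.1497 0.123 ]
((325.1455993652344, 180.2200469970703), (84.89791870117188, 85.67134094238281), 61.96202850341797) [0.5612 0.1492 0.123 ]
-8 [319.8768 261.6911] [319.8974 260.8326]
0 [319.895  276.7206] [319.9109 272.1771]
8 [319.913  291.3817] [319.9243 283.3131]
```

View pics/m3.png

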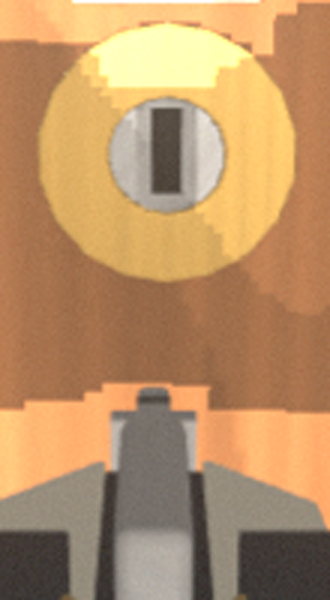

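The blade tip is at (321,259) against a predicted (320,261), so the key is held straight, within about 1 mm. The lock comes out at (0.561,0.149). I'll move over it and level the tool, then go down to just above the mouth.

Call:
{"fn": "carry_out", "kwargs": {"series": [[[1, -39, 1, 0, -0.003, -0.007, 0], [1, -39, 1, 0, -0.003, -0.007, 0], [1, -39, 1, 0, -0.003, -0.007, 0], [1, -39, 1, -20, -0.003, -0.007, 0], [1, -39, 1, -40, -0.003, -0.007, 0], [1, -39, 1, -42, -0.003, -0.007, 0], [1, -39, 1, -42, -0.003, -0.007, 0]]], "grip_force": 55}}

```text
t: 9.08
tool_pos: [0.5624, 0.1482, 0.1662]
orientation: [[-0.0, -0.047, 0.999], [-0.0, 0.999, 0.047], [-1.0, -0.0, -0.0]]
contact_force: [0.1, 0.1, -1.4]
finger_gap: 0.0085
```

Run:
```python
from h import *
np.set_printoptions(precision=5,suppress=True)
st=get_state();print(st['tool_pos'],st['orientation'],st['contact_force'])
w=snap('wrist')['image'];a=snap('scene')['image'];b=snap('side')['image']
r=lambda x:cv2.resize(x,(266,400),interpolation=cv2.INTER_CUBIC)
cv2.imwrite('pics/m4.png',np.hstack([r(cv2.convertScaleAbs(w[130:310,265:385],alpha=1.5,beta=20)),r(a[180:240,350:390]),r(b[165:225,285:325])]))
```

```text
[0.56242 0.14824 0.16617] [[-0.00035 -0.0468   0.9989 ]
 [-0.00021  0.9989   0.0468 ]
 [-1.      -0.00019 -0.00036]] [ 0.07234  0.07354 -1.42558]
```

View pics/m4.png

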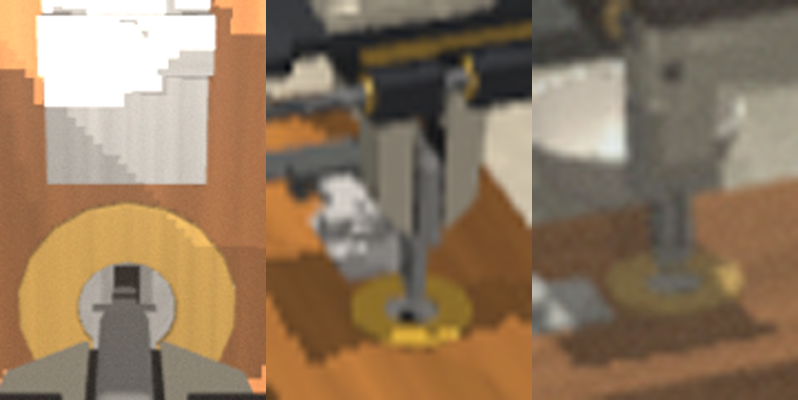

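Just above the mouth, the wrist crop shows the blade (x≈125) lined up with the keyway (x≈127), and the scene and side crops show the tip over the plug. I'll push in gently.

Call:
{"fn": "carry_out", "kwargs": {"series": [[[1, 0, 0, -3, 0, 0, 0], [1, 0, 0, -6, 0, 0, 0], [1, 0, 0, -9, 0, 0, 0], [1, 0, 0, -12, 0, 0, 0], [1, 0, 0, -12, 0, 0, 0]]]}}

```text
t: 9.65
tool_pos: [0.5629, 0.1489, 0.1553]
orientation: [[0.002, -0.047, 0.999], [0.001, 0.999, 0.047], [-1.0, 0.001, 0.002]]
contact_force: [-0.5, 0.6, -0.4]
finger_gap: 0.0087
```

Call:
{"fn": "carry_out", "kwargs": {"series": [[[1, 0, 0, -3, 0, 0, 0], [1, 0, 0, -5, 0, 0, 0], [1, 0, 0, -7, 0, 0, 0], [1, 0, 0, -8, 0, 0, 0], [1, 0, 0, -8, 0, 0, 0]]]}}

```text
t: 10.07
tool_pos: [0.5628, 0.1488, 0.147]
orientation: [[0.002, -0.047, 0.999], [0.001, 0.999, 0.047], [-1.0, 0.0, 0.002]]
contact_force: [0.9, -0.1, -1.0]
finger_gap: 0.0088
```

Call:
{"fn": "carry_out", "kwargs": {"series": [[[1, 0, 0, -2, 0, 0, 0], [1, 0, 0, -4, 0, 0, 0], [1, 0, 0, -6, 0, 0, 0], [1, 0, 0, -7, 0, 0, 0], [1, 0, 0, -7, 0, 0, 0]]]}}

```text
t: 10.48
tool_pos: [0.5629, 0.1491, 0.1399]
orientation: [[0.002, -0.047, 0.999], [0.001, 0.999, 0.047], [-1.0, 0.001, 0.002]]
contact_force: [0.4, 0.8, -2.1]
finger_gap: 0.0087
```

Call:
{"fn": "carry_out", "kwargs": {"series": [[[1, 0, 0, -2, 0, 0, 0], [1, 0, 0, -4, 0, 0, 0], [1, 0, 0, -6, 0, 0, 0], [1, 0, 0, -8, 0, 0, 0], [1, 0, 0, -8, 0, 0, 0]]]}}

```text
t: 10.9
tool_pos: [0.5634, 0.1491, 0.1315]
orientation: [[0.003, -0.047, 0.999], [0.001, 0.999, 0.047], [-1.0, 0.001, 0.003]]
contact_force: [3.4, 1.1, -4.4]
finger_gap: 0.0088
```

Run:
```python
from h import *
np.set_printoptions(precision=5,suppress=True)
st=get_state();print(st['tool_pos'],st['orientation'],st['contact_force'],st['wrist_torque'])
w=snap('wrist')['image'];a=snap('scene')['image'];b=snap('side')['image']
r=lambda x:cv2.resize(x,(266,400),interpolation=cv2.INTER_CUBIC)
cv2.imwrite('pics/m5.png',np.hstack([r(cv2.convertScaleAbs(w[130:310,265:385],alpha=1.5,beta=20)),r(a[180:240,350:390]),r(b[165:225,285:325])]))
```

```text
[0.56338 0.14905 0.13155] [[ 0.00262 -0.04717  0.99888]
 [ 0.00127  0.99889  0.04717]
 [-1.       0.00114  0.00268]] [ 3.38625  1.0972  -4.39984] [ 0.48312 -1.02926  0.01386]
```

View pics/m5.png

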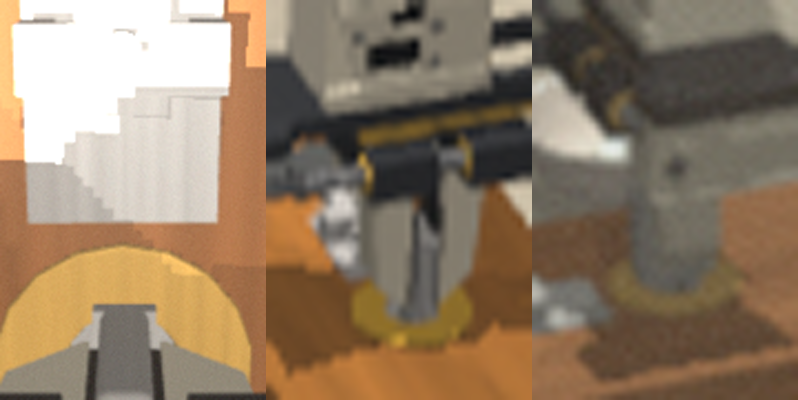

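The key is well down: the blade is hidden and the shoulder is just above the rosette. I'll press on to the shoulder stop.

Call:
{"fn": "carry_out", "kwargs": {"series": [[[1, 0, 0, -1, 0, 0, 0], [1, 0, 0, -2, 0, 0, 0], [1, 0, 0, -3, 0, 0, 0], [1, 0, 0, -4, 0, 0, 0], [1, 0, 0, -4, 0, 0, 0], [1, 0, 0, -4, 0, 0, 0]]]}}

```text
t: 11.55
tool_pos: [0.5635, 0.1489, 0.1286]
orientation: [[0.003, -0.047, 0.999], [0.001, 0.999, 0.047], [-1.0, 0.0, 0.003]]
contact_force: [-0.7, -1.5, 11.0]
finger_gap: 0.0087
```

Call:
{"fn": "carry_out", "kwargs": {"series": [[[1, 0, 0, -1, 0, 0, 0], [1, 0, 0, -2, 0, 0, 0], [1, 0, 0, -3, 0, 0, 0], [1, 0, 0, -3, 0, 0, 0], [1, 0, 0, -3, 0, 0, 0]]]}}

```text
t: 11.97
tool_pos: [0.5636, 0.149, 0.1284]
orientation: [[0.005, -0.047, 0.999], [-0.001, 0.999, 0.047], [-1.0, -0.001, 0.005]]
contact_force: [-6.9, -5.4, 31.7]
finger_gap: 0.0086
```

Run:
```python
from h import *
np.set_printoptions(precision=5,suppress=True)
st=get_state();print(st['tool_pos'],st['orientation'],st['contact_force'],st['wrist_torque'],st['joint_pos'])
s=snap('wrist');a=snap('scene');b=snap('side')
r=lambda x:cv2.resize(x,(400,400),interpolation=cv2.INTER_CUBIC)
cv2.imwrite('pics/m6.png',np.hstack([r(a['image'][200:240,352:392]),r(b['image'][185:225,285:325])]))
```

```text
[0.5636  0.14897 0.12839] [[ 0.0049  -0.04682  0.99889]
 [-0.0007   0.9989   0.04682]
 [-0.99999 -0.00093  0.00486]] [-6.90277 -5.44987 31.73906] [-1.2122   1.7479  -0.02954] [ 10.63572  33.96902 -45.21557 100.32228  28.28434  57.42984  47.38009]
```

View pics/m6.png

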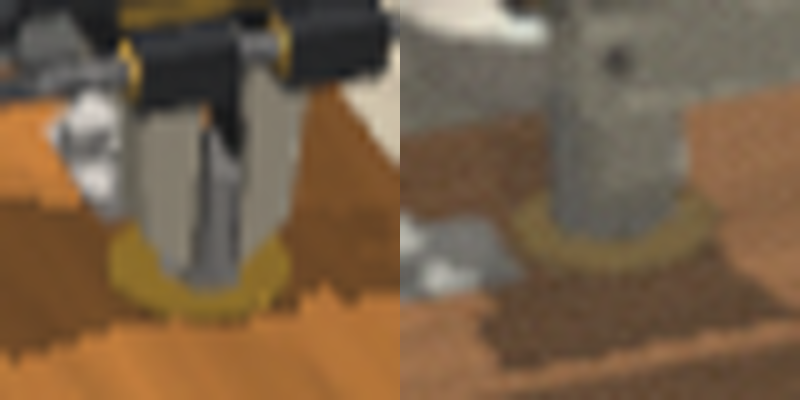

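The push hits a hard stop at TCP z=0.1284 with 32 N (the home height works out at 0.129), and the pictures show the shoulder on the rosette. Next I'll turn it clockwise, keeping a light downward push.

Call:
{"fn": "carry_out", "kwargs": {"series": [[[1, 0, 0, -1.5, 0, 0, -0.1], [1, 0, 0, -1.5, 0, 0, -0.2], [1, 0, 0, -1.5, 0, 0, -0.3], [1, 0, 0, -1.5, 0, 0, -0.4], [1, 0, 0, -1.5, 0, 0, -0.5], [1, 0, 0, -1.5, 0, 0, -0.6], [1, 0, 0, -1.5, 0, 0, -0.6]]], "grip_force": 60}}

```text
t: 12.7
tool_pos: [0.5636, 0.1483, 0.1286]
orientation: [[0.005, 0.531, 0.847], [-0.005, 0.847, -0.531], [-1.0, -0.002, 0.007]]
contact_force: [-4.1, -4.1, 20.0]
finger_gap: 0.0086
```

```bash
cat > st.py <<'E'
from h import *
np.set_printoptions(precision=5,suppress=True)
st=get_state();R=st['orientation'];print(st['tool_pos'],R[:,0],np.degrees(np.arctan2(R[1,1],R[0,1])),st['contact_force'],st['wrist_torque'],st['joint_pos'],st['finger_gap'])
E
python3 st.py
```

```text
[0.56357 0.14835 0.12858] [ 0.00456 -0.00522 -0.99998] 57.915319333815916 [-4.10235 -4.10049 20.01038] [-1.03688  0.97322 -0.09323] [  5.11098  31.40114 -36.46018 100.70753  22.62802  55.22061  17.44527] 0.008623791709394273
```

Call:
{"fn": "carry_out", "kwargs": {"series": [[[1, -0.5, -0.3, -1.5, 0.003, 0.003, -0.1], [1, -0.5, -0.3, -1.5, 0.003, 0.003, -0.2], [1, -0.5, -0.3, -1.5, 0.003, 0.003, -0.3], [1, -0.5, -0.3, -1.5, 0.003, 0.003, -0.4], [1, -0.5, -0.3, -1.5, 0.003, 0.003, -0.5], [1, -0.5, -0.3, -1.5, 0.003, 0.003, -0.6], [1, -0.5, -0.3, -1.5, 0.003, 0.003, -0.7], [1, -0.5, -0.3, -1.5, 0.003, 0.003, -0.7]]]}}

```text
t: 13.37
tool_pos: [0.5628, 0.1477, 0.1286]
orientation: [[-0.001, 0.954, 0.3], [-0.004, 0.3, -0.954], [-1.0, -0.002, 0.004]]
contact_force: [-4.0, -3.5, 17.5]
finger_gap: 0.0086
```

```bash
python3 st.py
```

```text
[0.56284 0.14765 0.12855] [-0.00116 -0.00434 -0.99999] 17.432526082507017 [-3.97222 -3.53988 17.47118] [-0.82771  0.91197 -0.07981] [ -1.40619  29.29803 -26.45399 101.12187  15.99226  53.46119 -17.15133] 0.008624124211318212
```

Call:
{"fn": "carry_out", "kwargs": {"series": [[[1, -0.3, 0, -1.5, 0.002, 0, -0.08], [1, -0.3, 0, -1.5, 0.002, 0, -0.16], [1, -0.3, 0, -1.5, 0.002, 0, -0.22], [1, -0.3, 0, -1.5, 0.002, 0, -0.28], [1, -0.3, 0, -1.5, 0.002, 0, -0.28]]]}}

```text
t: 13.78
tool_pos: [0.5625, 0.1475, 0.1286]
orientation: [[-0.001, 1.0, 0.02], [-0.003, 0.02, -1.0], [-1.0, -0.001, 0.002]]
contact_force: [-2.3, -3.4, 17.7]
finger_gap: 0.0088
```

```bash
python3 st.py
```

```text
[0.56247 0.14752 0.12857] [-0.00127 -0.00251 -1.     ] 1.1737371242694308 [-2.29171 -3.35449 17.71761] [-0.64212  0.82696  0.04692] [ -4.07007  28.57621 -22.46381 101.43644  13.40518  52.73803 -31.0869 ] 0.00879209848182455
```

Call:
{"fn": "carry_out", "kwargs": {"series": [[[1, 0, 0, -1.5, 0, 0, -0.04], [1, 0, 0, -1.5, 0, 0, -0.08], [1, 0, 0, -1.5, 0, 0, -0.08]]]}}

```text
t: 14.03
tool_pos: [0.5624, 0.1475, 0.1286]
orientation: [[-0.001, 0.998, -0.062], [-0.003, -0.062, -0.998], [-1.0, -0.001, 0.003]]
contact_force: [-2.8, -3.0, 17.3]
finger_gap: 0.0088
```

```bash
python3 st.py
```

```text
[0.56237 0.14753 0.12855] [-0.0008  -0.00288 -1.     ] -3.5351178115954576 [-2.75306 -3.04169 17.29203] [-0.58463  0.88046  0.21451] [ -4.90413  28.37823 -21.28731 101.54325  12.724    52.53842 -35.20035] 0.008845034885065365
```

Call:
{"fn": "carry_out", "kwargs": {"series": [[[1, 0, 0, -1.5, 0, 0, -0.03], [1, 0, 0, -1.5, 0, 0, -0.06], [1, 0, 0, -1.5, 0, 0, -0.06], [1, 0, 0, -1.5, 0, 0, -0.06]]]}}

```text
t: 14.37
tool_pos: [0.5623, 0.1476, 0.1286]
orientation: [[-0.0, 0.993, -0.12], [-0.003, -0.12, -0.993], [-1.0, 0.0, 0.003]]
contact_force: [-3.3, -2.8, 17.1]
finger_gap: 0.0084
```

```bash
python3 st.py
```

```text
[0.56226 0.14757 0.12856] [-0.00008 -0.00344 -0.99999] -6.912103547717116 [-3.32341 -2.8117  17.14363] [-0.61699  0.78765  0.62548] [ -5.53455  28.22717 -20.42612 101.63835  12.25547  52.38216 -38.17973] 0.00839848549975262
```

Torque rose from about 0.05 to 0.63 N m over the last 8°, well above the spring's 0.1, so the plug is at its hard stop. One last picture to check.

```bash
python3 - <<'E'
from h import *
w=snap('wrist')['image'];a=snap('scene')['image'];b=snap('side')['image']
r=lambda x,h=300:cv2.resize(x,(400,h),interpolation=cv2.INTER_CUBIC)
cv2.imwrite('pics/m7.png',np.vstack([np.hstack([r(w),r(a)]),np.hstack([r(b[180:360,210:450]),r(a[185:245,335:415])])]))
E
python3 st.py
```

```text
[0.56228 0.14756 0.12855] [-0.00012 -0.00341 -0.99999] -6.902464250460733 [-3.44379 -2.18923 17.50006] [-0.59675  0.85379  0.68923] [ -5.52685  28.2312  -20.43364 101.63526  12.25773  52.38397 -38.16988] 0.008542654832836555
```

View pics/m7.png

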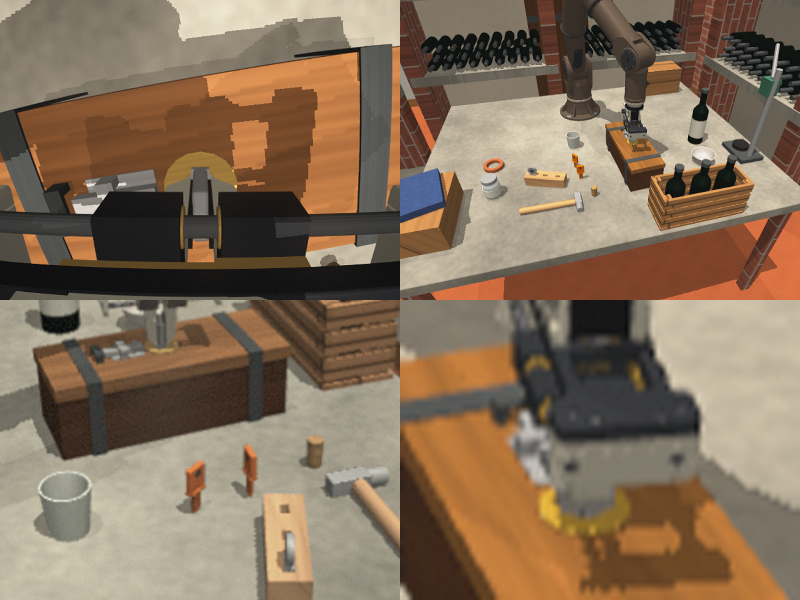

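The final picture shows the key in the lock, turned across the coffer and still gripped, with the bolt moved back. The round-bowed key is still in the rack and everything else is where it was. Handing in while the arm holds its push and twist.

```bash
python3 -c "
from cell import *
print(finish_job())"; python3 st.py
```

```text
the job is handed in; nothing more can be done
None
the job is handed in; nothing more can be done
```

The rectangular-bowed key is home in the coffer lock and turned a quarter turn clockwise to the stop. I handed the job in at about 14.5 s of the 64 s allowed, with the key still gripped. `finish_job` gives no verdict, and no state can be read after it, so I couldn't check the last second of holding.

- **Home:** pushing with 32 N moved it no further, with the TCP at z = 0.1284 (0.129 expected). At the end it still held there with about 17 N downward.
- **Turned to the stop:** the tool turned about 99°, against a nominal 90° plus up to 6° of play in the keyway. The torque rose to about 0.65 N m, well above the spring's 0.1, so I take the plug to be at its stop. The extra few degrees are probably give in the grip and the arm.
- **Rest of the scene:** the last pictures show the round-bowed key still in the rack, and the orange look-alikes and other things visibly where they were.
- **Disagreements:** during insertion the vertical force read slightly negative (up to -4.4 N) where I expected a small upward push. The reading turned positive once the shoulder reached the rosette. The bolt looks moved back in the last picture, but I didn't measure how far.

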